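# Fetch the lilac jar from behind the bottles and put it on the scale

## Robot

A 7-joint arm with a two-finger parallel gripper is mounted at the origin on the work surface. World frame = base frame: x ahead of the robot, y to its left, z up, the work surface at z = 0. Lengths are in m, angles in rad, forces in N, time in s.
With the tool pointing down it reaches from about 0.35 to 0.9 m from the base axis. Payload 19.9 kg.
Tool frame: the origin (TCP) lies midway between the tips of the shut fingers; the grasp point (between the pads) lies 19 mm behind it; z points along the fingers, y is the direction in which the jaws open and shut (so a half turn about z gives the same grasp; the last joint's range is limited). The gripper opens to 85 mm and grips with 20 to 120 N. Pads are 22 mm wide; open, the fingers measure 114 mm over their backs; the gripper's body (76 mm by 85 mm) begins 54 mm behind the grasp point. The pads swing forward as they close: fully open they stand 13 mm farther back than shut.
Start: joints at [1.083, 0.417, -0.01, 1.614, 0.005, 1.111, -0.053], TCP at [0.269, -0.564, 0.231] pointing down, gripper open.
Joint ranges: [-2.81, 2.81], [-0.39, 2.02], [-1.27, 1.25], [0.06, 2.57], [-1.19, 4.33], [0.19, 2], [-2.82, 2.82]. Speed limits (rad/s): [1.89, 1.89, 2.39, 2.39, 3.01, 3.01, 3.01].

## Interface

Orientations are given as a unit quaternion [x, y, z, w].
In Python, from station import robot gives the robot as it stands. The module is installed in compiled form; this text tells all that it offers.
- The arm moves only by the tool jog_arm, never from a script. Its argument "increments" is a list of rows, each a list of 7 numbers: the closure, from 0 (fully open) to 1 (shut), then the shift along the world's x, y, z in units of 0.04 m (1.0 is 0.04 m), then the turn, a rotation vector about the world's x, y, z in units of 8 degrees (1.0 is 8 degrees). A call has 1 to 8 rows; each row shifts and turns the commanded pose from where the row before left it; what a row does not reach is not made up. A row lasts 1/10 s, in which the tool goes at most 50 mm and 8.59 degrees, less where a joint would pass 70% of its speed; a pose out of reach is approached as far as the arm can. A call with a number of a shift or a turn outside -1 to 1 is refused whole. A call with a gripper value outside its range is refused whole. The fingers move at their own pace and stop on an object; "newtons" is the grip in N (left out, the last holds). Time passes only in rows, so rows that do not move let the fingers close. It gives the time, the measured TCP pose, the force and the opening at its end, in the units of the state.
- robot.sense(): the state, without advancing time (a new reading comes with each control period).
- robot.read_camera(name): name is "side" or "top" or "wrist"; returns the picture (384x512x3 uint8, red, green, blue); there is no depth.
- robot.camera_params(name): a dict with "fx", "fy", "cx", "cy" (pixels), "origin" and "orientation" of the camera in the world. Camera axes: x right, y up, looking along -z (the intrinsics and any distortion apply to the point x, -y, -z); pixel columns grow to the right and rows downward; lengths in m; the calibration is good to about 2 mm. A picture is of the moment at which its call begins: read the wrist's pose just before it. camera_params takes no time and is no camera call; for the wrist camera it gives the pose at the moment of the call.
- robot.finish_job(): hands the job in, once; it reports no verdict.
Trained networks look in the newest picture that a camera, given by its name, has taken for a name from the list of things; names that differ only in an ending like _2 or _b are one class to them, and where a whole thing is asked for, a point or a joint stands for the part that bears it (a point fixed in the world has none). Each returns a list of dicts, best first, with "conf" (0 to 1); they miss things now and then, are a little off and sometimes report something else, mostly with a low value. They report only what shows in the picture. A call takes as long as a camera call. They do not tell look-alikes from the thing itself.
- robot.look_for(camera, name): "point" ([column, row] as shares, 0 to 1, of the picture: columns of its width, rows of its height, amid what is visible of it).
The state is a dict: "time_s": time; "joint_pos": joint angles; "qd": joint speeds; "joint_torque": joint torques, N m; "eef_pos": TCP position; "tool_rot": TCP orientation; "contact_force": force on the tool from outside, world axes, zero at the start; "wrist_torque": the same for the moment, N m; "opening": opening from 0.0 (shut) to 1.0 (fully open).
Only numpy, scipy, OpenCV 4.12 (cv2) and the standard library are available. Lean on these libraries where they do the work, as an engineer would, in place of code of your own. Each camera call takes 0.05 s, during which the arm holds its last target.

## Task

The low lilac jar stands in the wooden tray behind two tall bottles: first clear both bottles, and the steel cup that is on the scale, over to the steel side tray, and while they are all standing there set the lilac jar in the middle of the scale's pan. Then put each bottle back on the middle of the pad of its own colour; the cup stays on the side tray. Keep everything upright, set things down rather than dropping them, and leave the green tin on the side tray where it is.

Things in the scene. Friction and masses are not known exactly. Their poses are not given: they have to be found in the camera images.
- bottle_yellow_center (a point): Tall amber glass bottle standing upright, yellow cap and yellow band. 100 mm tall; straight round body 44 mm across from its foot to 76 mm up, then the yellow cap (32 mm across) to the top. 200 g or so. Origin: centre, half-way up (50 mm above its foot, 50 mm below its top); z along its axis, up. Starts on its own pad.
- bottle_blue_center (a point): Tall amber glass bottle standing upright, blue cap and blue band. 100 mm tall; straight round body 44 mm across from its foot to 76 mm up, then the blue cap (32 mm across) to the top. 200 g or so. Origin: centre, half-way up (50 mm above its foot, 50 mm below its top); z along its axis, up. Starts on its own pad.
- lilac_jar_center (a point): Low round lilac jar with a dark purple lid, 58 mm across, 42 mm tall, straight sides, about 150 g. It stands on the floor of the wooden rack tray (a brown tray 190 x 210 mm, floor 10 mm and rim 16 mm above the table), about 75 mm from the axis of each bottle, too close for a gripper to reach down beside the bottles. Origin: centre, half-way up (21 mm above its foot); z up. In front of the bottles on the same tray lies a flat wooden scoop, 8 mm thick.
- cup_center (a point): Open steel cup, 56 mm across, 55 mm tall, straight sides, wall 3 mm, about 120 g. Starts on the scale's pan. Origin: centre, half-way up (27.5 mm above its foot); z up.
- pad_yellow: Flat yellow disc, 68 mm across, 3 mm thick, fixed on the floor of the wooden rack tray: the home of the bottle with the yellow cap. Origin: centre of its underside, so its top is 3 mm above it.
- pad_blue: Flat blue disc, 68 mm across, 3 mm thick, fixed on the floor of the wooden rack tray: the home of the bottle with the blue cap. Origin: centre of its underside, so its top is 3 mm above it.
- side_tray: Fixed bare-steel tray, 190 mm along its x and 220 mm along its y, floor 4 mm above its origin, rim 3 mm wide and 12 mm high. Origin: centre of its underside, on the table. The green tin stands near its corner at x +50, y +70 mm; the other three corners (for example x -50 y -70, x -50 y +70, x +50 y -70 mm) are free.
- scale_pan (a point): Centre of the top of the scale's round steel pan (124 mm across, marked with a thin dark ring 68 mm across in the middle), 34 mm above the table. The scale is a fixed white flat box 180 x 170 mm, its top 25 mm above the table; the pan does not move.
- tin_center (a point): Green round tin with white lid, 51 mm across, 58 mm tall, standing on the steel side tray; to be left alone. Origin: centre, half-way up.
Things that resemble listed ones, but are neither listed nor needed, are in the scene too. What is shaped like the part that bears cup_center but red is not meant.

How it is judged:
By the outcome, as a careful person would: the job done as asked, in the order asked, and still so for the second after the job is handed in, with the robot touching nothing.
It also fails if it takes over 138 s, if anything falls off the work surface, if the arm or the gripper's body presses on something with over 40 N, if the wrist force passes 120 N, or if a joint passes its speed limit or range.

## Working session

There is one attempt and no reset: what is moved stays moved. The work goes in short steps, Python scripts to look and compute and a tool call to move; the robot and the scene stay as the last step left them, time stands still between calls to the robot, and variables do not carry over. Pictures are saved under pics/ and viewed, and the job is handed in when it is done.

Besides the shell and the picture viewer there is one more tool, called after "Call:" by a JSON object that holds its "api" and its "payload", one argument or row to a line. jog_arm: Moves the arm, as the interface text tells. Shifts and turns lie within -1 to 1; 1 stands for 0.04 m of shift or 8 degrees of turn. Its arguments: {"type":"object","properties":{"increments":{"type":"array","items":{"type":"array","items":{"type":"number","minimum":-1,"maximum":1}}},"newtons":{"type":"number"}},"required":["increments"]}

```bash
mkdir -p pics; ls; cat > h.py <<'E'
import numpy as np, cv2
from scipy.spatial.transform import Rotation as R
from station import robot
def cam(n):
    p=robot.camera_params(n); return p
def ray(p,u,v):
    d=np.array([(u-p['cx'])/p['fx'],-(v-p['cy'])/p['fy'],-1.0])
    return np.array(p['origin']),R.from_quat(p['orientation']).apply(d)
def at_z(p,u,v,z):
    o,d=ray(p,u,v); return o+d*(z-o[2])/d[2]
def proj(p,X):
    c=R.from_quat(p['orientation']).inv().apply(np.array(X)-np.array(p['origin']))
    return p['cx']+p['fx']*c[0]/-c[2], p['cy']-p['fy']*c[1]/-c[2]
def shot(n,f):
    im=robot.read_camera(n); cv2.imwrite('pics/'+f,cv2.cvtColor(im,cv2.COLOR_RGB2BGR)); return im
E
python3 - <<'E'
from h import *
print(robot.sense())
for n in ['top','side','wrist']:
    shot(n,n+'0.png'); p=robot.camera_params(n); print(n,p)
Z=dict(bottle_yellow_center=.063,bottle_blue_center=.063,lilac_jar_center=.031,cup_center=.0615,pad_yellow=.013,pad_blue=.013,side_tray=.004,scale_pan=.034,tin_center=.033)
for n in ['top','side']:
    p=robot.camera_params(n)
    for k,z in Z.items():
        for r in robot.look_for(n,k)[:3]:
            u,v=r['point'][0]*512,r['point'][1]*384
            print(n,k,round(r['conf'],2),round(u),round(v),np.round(at_z(p,u,v,z),3))
E
```

```text
pics
{'time_s': 0.0, 'joint_pos': array([ 1.08350062,  0.41799029, -0.01032579,  1.6141833 ,  0.00473643,
        1.11070742, -0.053003  ]), 'qd': array([-0.00085511, -0.00100909, -0.00045337, -0.00074524, -0.00070015,
       -0.00058746,  0.00025139]), 'joint_torque': array([-4.04907969e-04, -8.64477324e+01,  6.78537190e-01, -4.34897590e+01,
        1.90224324e-02,  7.53853354e-03, -6.00375506e-05]), 'eef_pos': array([ 0.2693244 , -0.56359911,  0.23064616]), 'tool_rot': array([ 9.75256083e-01,  2.21077300e-01, -1.96169666e-04, -6.01406742e-04]), 'contact_force': array([-0.13446942,  1.19228801, -0.67393681]), 'wrist_torque': array([ 0.03400327, -0.01240829, -0.03107521]), 'opening': 0.9984350150440773}
top {'fx': 385.44433322644926, 'fy': 385.44433322644926, 'cx': 250.57297319279135, 'cy': 195.89213575978766, 'origin': array([ 0.27717169, -0.00644931,  0.92915304]), 'orientation': array([ 0.07727462, -0.0744314 , -0.67931459,  0.72596163])}
side {'fx': 465.89389287885865, 'fy': 465.89389287885865, 'cx': 254.47034497048764, 'cy': 195.9539101944422, 'origin': array([0.44397379, 0.7909
[... 957 characters left out ...]
7 329 [0.494 0.36  0.063]
side bottle_yellow_center 0.41 199 307 [0.547 0.318 0.063]
side bottle_blue_center 0.88 239 280 [0.479 0.257 0.063]
side bottle_blue_center 0.41 231 202 [0.51  0.046 0.063]
side lilac_jar_center 0.6 200 303 [0.552 0.288 0.031]
side cup_center 0.92 238 115 [ 0.512 -0.307  0.062]
side cup_center 0.78 300 134 [ 0.347 -0.225  0.062]
side pad_yellow 0.68 228 330 [0.496 0.331 0.013]
side pad_yellow 0.67 234 350 [0.483 0.371 0.013]
side pad_blue 0.73 238 304 [0.482 0.275 0.013]
side side_tray 0.56 230 203 [ 0.516 -0.015  0.004]
side scale_pan 0.79 248 133 [ 0.486 -0.263  0.034]
side scale_pan 0.72 227 331 [0.497 0.346 0.034]
side tin_center 0.89 198 211 [0.585 0.046 0.033]
```

View pics/top0.png

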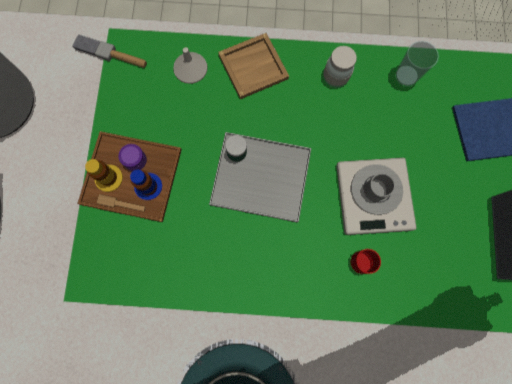

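View pics/side0.png

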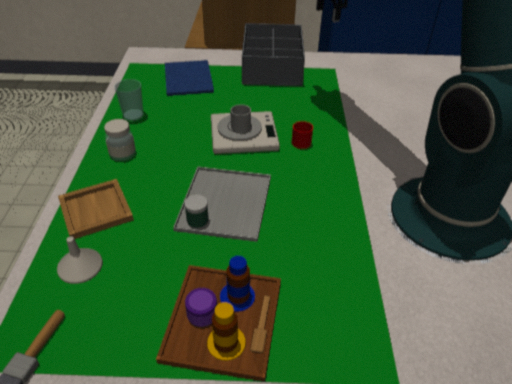

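View pics/wrist0.png

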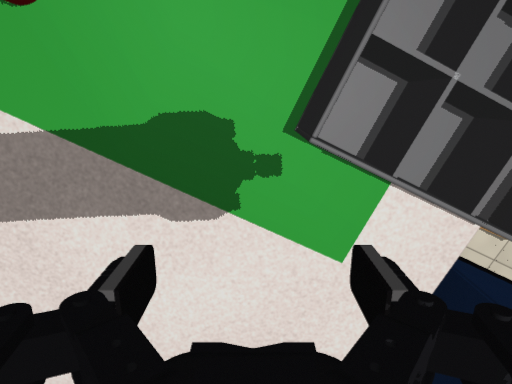

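```bash
python3 - <<'E'
import cv2,numpy as np
t=cv2.imread('pics/top0.png');s=cv2.imread('pics/side0.png')
def c(im,x,y,w,h,k): return cv2.resize(im[y:y+h,x:x+w],None,fx=k,fy=k,interpolation=cv2.INTER_CUBIC)
a=c(t,75,125,110,100,4);b=c(t,330,150,90,90,4)
cv2.imwrite('pics/ta.png',a);cv2.imwrite('pics/tb.png',np.hstack([b,c(s,200,90,90,90,4)]));
cv2.imwrite('pics/sa.png',c(s,155,250,130,130,4));cv2.imwrite('pics/tc.png',c(t,200,125,120,100,5))
E
```

```text
(no output)
```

View pics/ta.png

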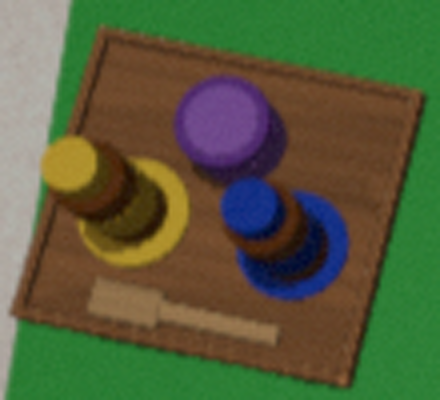

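View pics/tb.png

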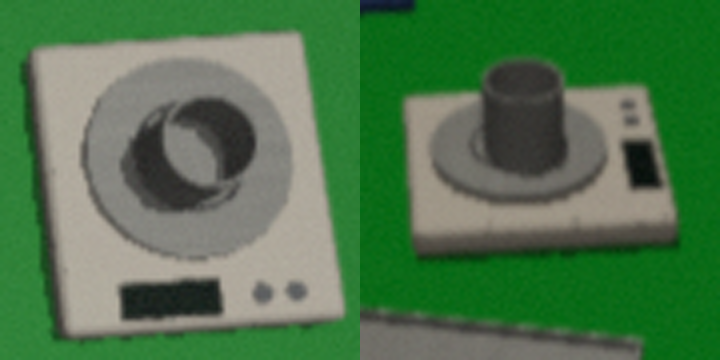

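View pics/sa.png

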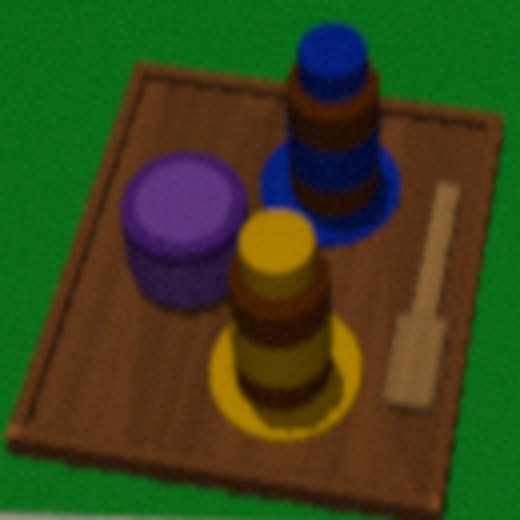

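View pics/tc.png

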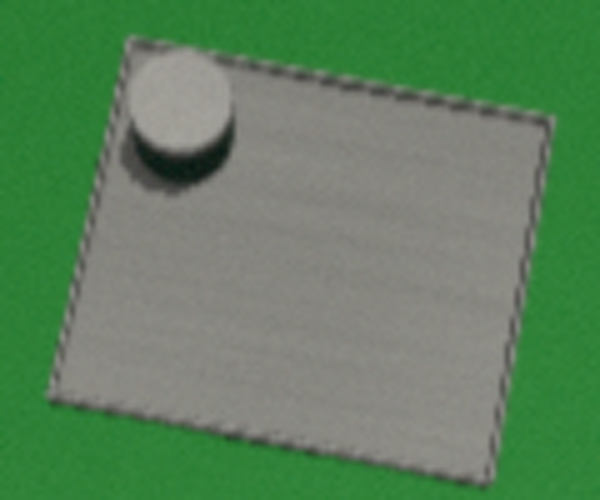

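```bash
cat > m.py <<'E'
from h import *
def m(n,x0,y0,k,pts):
    p=cam(n)
    for nm,x,y,z in pts:
        u=(x+.5)/k-.5+x0; v=(y+.5)/k-.5+y0
        print(n,nm,np.round(at_z(p,u,v,z),4))
E
python3 - <<'E'
from m import *
m('top',75,125,4,[('ycap',69.5,164,.113),('bcap',251,206,.113),('ypad',133,212,.013),('bpad',293.5,245.5,.013),('jar',222,122,.052)])
m('side',155,250,4,[('ycap',278,241,.113),('bcap',332,55,.113),('ypad',286,370,.013),('bpad',330,182,.013),('jar',184,203,.052)])
m('top',330,150,4,[('pan',188,158,.034),('cup',208,142,.089)])
m('side',200,90,4,[('pan',158,152,.034),('cup',163,80,.089)])
m('top',200,125,5,[('c1',130,37,.012),('c2',553,118,.012),('c3',492,485,.012),('c4',50,400,.012),('tin',181,101,.062)])
E
```

```text
top ycap [0.5    0.3557 0.113 ]
top bcap [0.4828 0.2531 0.113 ]
top ypad [0.4994 0.3566 0.013 ]
top bpad [0.4849 0.2558 0.013 ]
top jar [0.5485 0.2963 0.052 ]
side ycap [0.4984 0.3562 0.113 ]
side bcap [0.4819 0.2582 0.113 ]
side ypad [0.498  0.3563 0.013 ]
side bpad [0.4843 0.2551 0.013 ]
side jar [0.5478 0.297  0.052 ]
top pan [ 0.509  -0.2957  0.034 ]
top cup [ 0.5047 -0.2891  0.089 ]
side pan [ 0.5098 -0.2862  0.034 ]
side cup [ 0.5061 -0.2908  0.089 ]
top c1 [0.6378 0.0778 0.012 ]
top c2 [ 0.6091 -0.137   0.012 ]
top c3 [ 0.4217 -0.1139  0.012 ]
top c4 [0.449  0.1016 0.012 ]
top tin [0.5877 0.0465 0.062 ]
```

Call:
{"api": "jog_arm", "payload": {
  "increments": [
    [0, 0.73, 0.85, -0.1, 0, 0, 1],
    [0, 0.73, 0.85, -0.1, 0, 0, 1],
    [0, 0.73, 0.85, -0.1, 0, 0, 1],
    [0, 0.73, 0.85, -0.1, 0, 0, 1],
    [0, 0.73, 0.85, -0.1, 0, 0, 1],
    [0, 0.73, 0.85, -0.1, 0, 0, 1],
    [0, 0.73, 0.85, -0.1, 0, 0, 1],
    [0, 0.73, 0.85, -0.1, 0, 0, 0]
  ],
  "newtons": 30
}}

```text
time_s: 1.85
eef_pos: [0.504, -0.2905, 0.1993]
tool_rot: [0.756, 0.655, 0.0, 0.0]
contact_force: [0.1, -0.8, -0.8]
opening: 1.002
```

```bash
python3 - <<'E'
from h import *
p=cam('wrist');shot('wrist','w1.png')
for X in [(.5055,-.290,.089),(.509,-.291,.034)]: print(proj(p,X))
print(p['origin'])
E
```

```text
(np.float64(252.9377102057001), np.float64(188.13496774050955))
(np.float64(256.5950688125088), np.float64(173.29299425879026))
[ 0.51479753 -0.22100591  0.34100776]
```

View pics/w1.png

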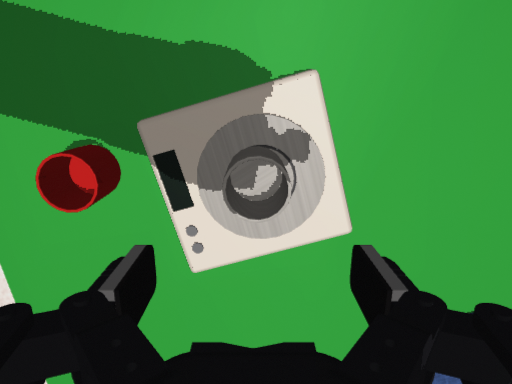

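```bash
python3 - <<'E'
from m import *
m('wrist',0,0,1,[('pan',261,176,.034),('cup',256.5,188,.089)])
im=cv2.imread('pics/w1.png')[100:260,170:350];cv2.imwrite('pics/w1c.png',cv2.resize(im,None,fx=4,fy=4,interpolation=cv2.INTER_CUBIC)[:600])
E
```

```text
wrist pan [ 0.5177 -0.2864  0.034 ]
wrist cup [ 0.5131 -0.2826  0.089 ]
```

View pics/w1c.png

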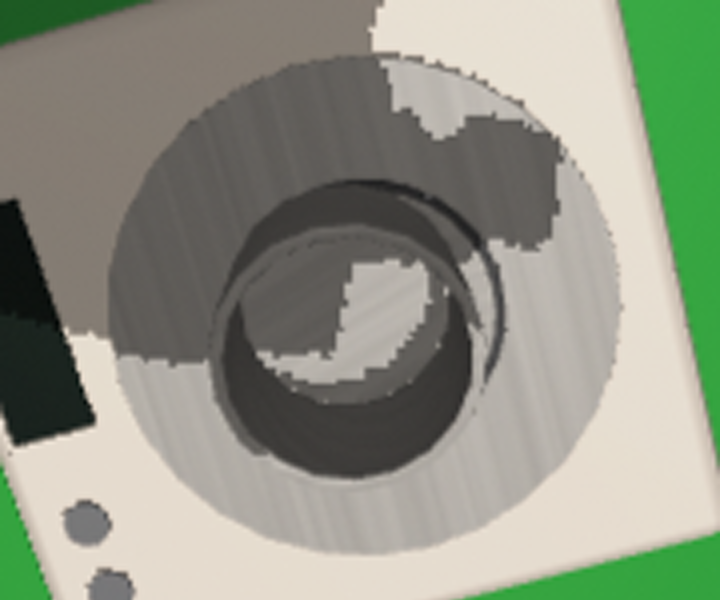

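```bash
python3 - <<'E'
from m import *
s=robot.sense();print(s['time_s'],s['eef_pos'],cam('wrist')['origin'],s['qd'])
shot('wrist','w2.png');s=robot.sense();print(s['eef_pos'],cam('wrist')['origin'])
im=cv2.imread('pics/w2.png')[100:260,170:350];cv2.imwrite('pics/w2c.png',cv2.resize(im,None,fx=4,fy=4,interpolation=cv2.INTER_CUBIC)[:600])
E
```

```text
1.9 [ 0.50860527 -0.28341378  0.19888041] [ 0.51891921 -0.21425154  0.3407839 ] [ 0.03837926 -0.01722115  0.00344667  0.0152249  -0.02793778  0.00501248
  0.10585496]
[ 0.50667606 -0.28611739  0.19897381] [ 0.51715476 -0.21688792  0.34086316]
```

View pics/w2c.png

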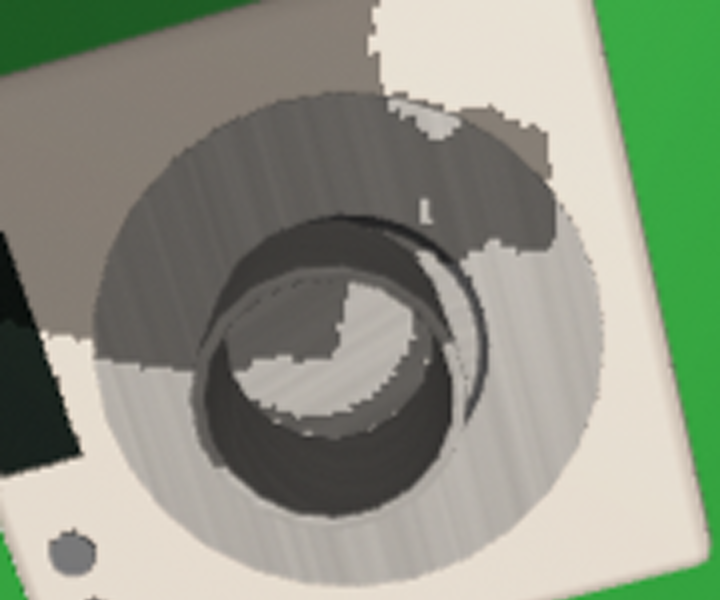

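```bash
python3 - <<'E'
from h import *
p=cam('wrist');p['origin']=[ 0.51891921,-0.21425154,0.3407839 ]
print(at_z(p,252.4,198.1,.089),at_z(p,257,184.8,.034))
p['origin']=[.5148,-.2210,.3410]
print(at_z(p,256.5,189,.089),at_z(p,261.1,176,.034))
s=robot.sense();print(s['eef_pos'])
E
```

```text
[ 0.50847115 -0.29064482  0.089     ] [ 0.51243374 -0.29468898  0.034     ]
[ 0.5086142  -0.29043257  0.089     ] [ 0.51336777 -0.29342012  0.034     ]
[ 0.50667606 -0.28611739  0.19897381]
```

Call:
{"api": "jog_arm", "payload": {
  "increments": [
    [0, 0.1, 0.03, -0.7, 0, 0, 0],
    [0, 0, 0, -0.8, 0, 0, 0],
    [0, 0, 0, -0.8, 0, 0, 0],
    [0, 0, 0, -0.7, 0, 0, 0],
    [0, 0, 0, -0.5, 0, 0, 0],
    [0, 0, 0, -0.3, 0, 0, 0],
    [0, 0, 0, 0, 0, 0, 0],
    [0, 0, 0, 0, 0, 0, 0]
  ]
}}

```text
time_s: 2.75
eef_pos: [0.5075, -0.2909, 0.048]
tool_rot: [0.757, 0.653, 0.0, 0.0]
contact_force: [0.7, 0.1, 0.6]
opening: 1.003
```

Call:
{"api": "jog_arm", "payload": {
  "increments": [
    [1, 0, 0, 0, 0, 0, 0],
    [1, 0, 0, 0, 0, 0, 0],
    [1, 0, 0, 0, 0, 0, 0],
    [1, 0, 0, 0, 0, 0, 0],
    [1, 0, 0, 0, 0, 0, 0],
    [1, 0, 0, 0, 0, 0, 0],
    [1, 0, 0, 0, 0, 0, 0],
    [1, 0, 0, 0, 0, 0, 0]
  ]
}}

```text
time_s: 3.55
eef_pos: [0.5075, -0.291, 0.0484]
tool_rot: [0.757, 0.653, 0.0, 0.001]
contact_force: [-2.5, 0.2, 10.2]
opening: 0.661
```

Call:
{"api": "jog_arm", "payload": {
  "increments": [
    [1, 0, 0, 0.5, 0, 0, 0],
    [1, 0, 0, 0.7, 0, 0, 0],
    [1, 0.2, 0.4, 0.3, 0, 0, 0],
    [1, 0.3, 0.9, 0, 0, 0, 0],
    [1, 0.4, 1, 0, 0, 0, 0],
    [1, 0.4, 1, 0, 0, 0, 0],
    [1, 0.26, 0.9, 0, 0, 0, 0],
    [1, 0, 0.5, 0, 0, 0, 0]
  ]
}}

```text
time_s: 4.35
eef_pos: [0.5707, -0.0981, 0.1076]
tool_rot: [0.756, 0.655, 0.001, -0.0]
contact_force: [0.0, -0.3, -1.8]
opening: 0.651
```

Call:
{"api": "jog_arm", "payload": {
  "increments": [
    [1, 0, 0.23, -0.4, 0, 0, 0],
    [1, 0, 0, -0.7, 0, 0, 0],
    [1, 0, 0, -0.5, 0, 0, 0],
    [1, 0, 0, -0.2, 0, 0, 0],
    [1, 0, 0, -0.1, 0, 0, 0],
    [1, 0, 0, 0, 0, 0, 0],
    [1, 0, 0, 0, 0, 0, 0]
  ]
}}

```text
time_s: 5.05
eef_pos: [0.57, -0.0935, 0.0322]
tool_rot: [0.757, 0.653, 0.0, 0.0]
contact_force: [-0.4, -0.1, -1.5]
opening: 0.657
```

Call:
{"api": "jog_arm", "payload": {
  "increments": [
    [1, 0, 0, -0.15, 0, 0, 0],
    [1, 0, 0, -0.1, 0, 0, 0],
    [1, 0, 0, -0.05, 0, 0, 0],
    [1, 0, 0, 0, 0, 0, 0],
    [1, 0, 0, 0, 0, 0, 0]
  ]
}}

```text
time_s: 5.55
eef_pos: [0.5695, -0.0935, 0.0193]
tool_rot: [0.757, 0.653, -0.0, -0.0]
contact_force: [-1.0, 0.3, -1.7]
opening: 0.658
```

Call:
{"api": "jog_arm", "payload": {
  "increments": [
    [1, 0, 0, -0.03, 0, 0, 0],
    [1, 0, 0, -0.03, 0, 0, 0],
    [1, 0, 0, 0, 0, 0, 0]
  ]
}}

```text
time_s: 5.85
eef_pos: [0.5697, -0.0935, 0.0183]
tool_rot: [0.757, 0.653, -0.0, 0.0]
contact_force: [-11.6, 1.2, 28.5]
opening: 0.655
```

Call:
{"api": "jog_arm", "payload": {
  "increments": [
    [1, 0, 0, 0.02, 0, 0, 0],
    [0.4, 0, 0, 0, 0, 0, 0],
    [0.2, 0, 0, 0, 0, 0, 0],
    [0, 0, 0, 0, 0, 0, 0],
    [0, 0, 0, 0, 0, 0, 0],
    [0, 0, 0, 0, 0, 0, 0]
  ]
}}

```text
time_s: 6.45
eef_pos: [0.5694, -0.0935, 0.0176]
tool_rot: [0.757, 0.653, -0.0, -0.0]
contact_force: [0.3, -0.4, -1.1]
opening: 1.003
```

Call:
{"api": "jog_arm", "payload": {
  "increments": [
    [0, 0, 0, 0.5, 0, 0, 0],
    [0, 0, 0, 0.9, 0, 0, 0],
    [0, 0, 0, 0.9, 0, 0, 0],
    [0, -0.2, 0.5, 0.9, 0, 0, 0],
    [0, -0.3, 0.8, 0.6, 0, 0, 0],
    [0, -0.3, 1, 0.26, 0, 0, 0],
    [0, -0.3, 1, 0, 0, 0, 0],
    [0, -0.3, 1, 0, 0, 0, 0]
  ]
}}

```text
time_s: 7.25
eef_pos: [0.513, 0.0799, 0.1806]
tool_rot: [0.757, 0.653, 0.0, 0.0]
contact_force: [1.5, -0.5, -0.1]
opening: 0.999
```

Call:
{"api": "jog_arm", "payload": {
  "increments": [
    [0, -0.3, 1, 0, 0, 0, 0],
    [0, -0.2, 1, 0, 0, 0, 0],
    [0, -0.16, 1, 0, 0, 0, 0],
    [0, -0.1, 0.8, 0, 0, 0, 0],
    [0, 0, 0.4, 0, 0, 0, 0],
    [0, 0, 0.2, 0, 0, 0, 0],
    [0, 0, 0, 0, 0, 0, 0],
    [0, 0, 0, 0, 0, 0, 0]
  ]
}}

```text
time_s: 8.05
eef_pos: [0.4833, 0.2534, 0.1799]
tool_rot: [0.758, 0.653, -0.0, 0.0]
contact_force: [1.2, -0.1, -0.5]
opening: 1.001
```

```bash
python3 - <<'E'
from h import *
print(robot.sense()['eef_pos'])
p=cam('wrist');shot('wrist','w3.png');shot('top','t3.png');
print(p['origin'],robot.sense()['eef_pos'])
for X in [(.4825,.2555,.113),(.499,.356,.113),(.548,.2967,.052),(.4846,.2555,.013)]: print(np.round(proj(p,X)))
E
```

```text
[0.4833136  0.25343634 0.17989153]
[0.49461834 0.32296247 0.32156257] [0.48339574 0.25323929 0.17999287]
[249. 204.]
[251.  37.]
[323. 120.]
[252. 171.]
```

View pics/w3.png

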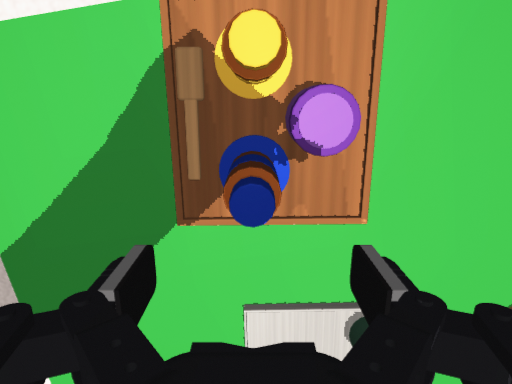

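View pics/t3.png

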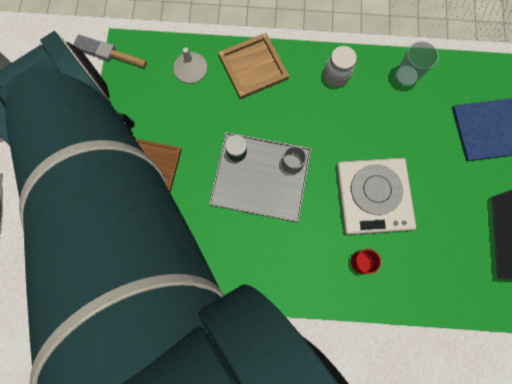

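```bash
python3 - <<'E'
import cv2,numpy as np
t=cv2.imread('pics/t3.png')
cv2.imwrite('pics/t3b.png',cv2.resize(t[145:240,335:420],None,fx=6,fy=6,interpolation=cv2.INTER_CUBIC))
E
```

```text
(no output)
```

View pics/t3b.png

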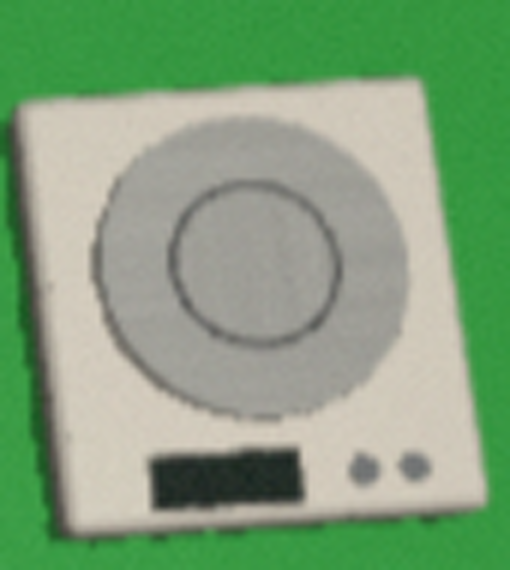

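Call:
{"api": "jog_arm", "payload": {
  "increments": [
    [0, 0, 0.06, -0.6, 0, 0, 0],
    [0, 0, 0, -0.8, 0, 0, 0],
    [0, 0, 0, -0.8, 0, 0, 0],
    [0, 0, 0, -0.6, 0, 0, 0],
    [0, 0, 0, -0.3, 0, 0, 0],
    [0, 0, 0, -0.15, 0, 0, 0],
    [0, 0, 0, 0, 0, 0, 0],
    [0, 0, 0, 0, 0, 0, 0]
  ]
}}

```text
time_s: 8.95
eef_pos: [0.4837, 0.2571, 0.0511]
tool_rot: [0.757, 0.653, 0.001, 0.0]
contact_force: [-1.2, -0.2, 0.4]
opening: 1.001
```

Call:
{"api": "jog_arm", "payload": {
  "increments": [
    [1, 0, 0, 0, 0, 0, 0],
    [1, 0, 0, 0, 0, 0, 0],
    [1, 0, 0, 0, 0, 0, 0],
    [1, 0, 0, 0, 0, 0, 0],
    [1, 0, 0, 0, 0, 0, 0],
    [1, 0, 0, 0, 0, 0, 0],
    [1, 0, 0, 0, 0, 0, 0],
    [1, 0, 0, 0, 0, 0, 0]
  ],
  "newtons": 35
}}

```text
time_s: 9.75
eef_pos: [0.4833, 0.257, 0.0506]
tool_rot: [0.757, 0.653, 0.0, 0.0]
contact_force: [-1.9, -1.9, 8.3]
opening: 0.505
```

```bash
python3 - <<'E'
from m import *
m('top',335,145,6,[('ring',255.5,263.5,.034),('pan',251,268,.034)])
E
```

```text
top ring [ 0.5106 -0.2969  0.034 ]
top pan [ 0.5086 -0.2952  0.034 ]
```

Call:
{"api": "jog_arm", "payload": {
  "increments": [
    [1, 0, 0, 0.4, 0, 0, 0],
    [1, 0, 0, 0.7, 0, 0, 0],
    [1, 0, 0, 0.4, 0, 0, 0],
    [1, 0, -0.4, 0.2, 0, 0, 0],
    [1, -0.1, -0.8, 0, 0, 0, 0],
    [1, -0.1, -1, 0, 0, 0, 0],
    [1, -0.1, -1, 0, 0, 0, 0],
    [1, 0, -1, 0, 0, 0, 0]
  ]
}}

```text
time_s: 10.55
eef_pos: [0.4705, 0.0876, 0.119]
tool_rot: [0.757, 0.653, 0.0, 0.0]
contact_force: [1.7, -1.0, -1.4]
opening: 0.505
```

Call:
{"api": "jog_arm", "payload": {
  "increments": [
    [1, 0, -1, 0, 0, 0, 0],
    [1, 0, -1, 0, 0, 0, 0],
    [1, 0, -1, 0, 0, 0, 0],
    [1, 0, -0.7, -0.2, 0, 0, 0],
    [1, 0, -0.4, -0.5, 0, 0, 0],
    [1, 0, -0.1, -0.5, 0, 0, 0],
    [1, 0, 0, -0.3, 0, 0, 0],
    [1, 0, 0, 0, 0, 0, 0]
  ]
}}

```text
time_s: 11.35
eef_pos: [0.4705, -0.0785, 0.0575]
tool_rot: [0.757, 0.653, -0.0, -0.001]
contact_force: [-0.2, 0.5, -1.6]
opening: 0.508
```

Call:
{"api": "jog_arm", "payload": {
  "increments": [
    [1, 0, 0, -0.2, 0, 0, 0],
    [1, 0, 0, -0.12, 0, 0, 0],
    [1, 0, 0, -0.03, 0, 0, 0],
    [1, 0, 0, 0, 0, 0, 0],
    [1, 0, 0, 0, 0, 0, 0]
  ]
}}

```text
time_s: 11.85
eef_pos: [0.4713, -0.079, 0.0443]
tool_rot: [0.757, 0.653, 0.0, 0.0]
contact_force: [-0.1, -0.5, -1.6]
opening: 0.504
```

Call:
{"api": "jog_arm", "payload": {
  "increments": [
    [1, 0, 0, -0.03, 0, 0, 0],
    [1, 0, 0, -0.03, 0, 0, 0],
    [1, 0, 0, 0, 0, 0, 0]
  ]
}}

```text
time_s: 12.15
eef_pos: [0.4711, -0.0791, 0.0417]
tool_rot: [0.757, 0.653, -0.0, 0.0]
contact_force: [-0.1, 0.1, -2.9]
opening: 0.508
```

Call:
{"api": "jog_arm", "payload": {
  "increments": [
    [1, 0, 0, -0.02, 0, 0, 0],
    [1, 0, 0, 0, 0, 0, 0],
    [1, 0, 0, 0, 0, 0, 0]
  ]
}}

```text
time_s: 12.45
eef_pos: [0.4712, -0.0792, 0.0416]
tool_rot: [0.757, 0.653, -0.0, 0.0]
contact_force: [-6.0, 0.8, 19.7]
opening: 0.504
```

Seated. Release, lift, then go to yellow at (0.500, 0.356).

Call:
{"api": "jog_arm", "payload": {
  "increments": [
    [1, 0, 0, 0.01, 0, 0, 0],
    [0.6, 0, 0, 0, 0, 0, 0],
    [0.4, 0, 0, 0, 0, 0, 0],
    [0, 0, 0, 0, 0, 0, 0],
    [0, 0, 0, 0, 0, 0, 0],
    [0, 0, 0, 0, 0, 0, 0]
  ]
}}

```text
time_s: 13.05
eef_pos: [0.4711, -0.0791, 0.0412]
tool_rot: [0.757, 0.653, -0.0, -0.0]
contact_force: [-0.9, -1.0, 0.3]
opening: 0.996
```

Call:
{"api": "jog_arm", "payload": {
  "increments": [
    [0, 0, 0, 0.5, 0, 0, 0],
    [0, 0, 0, 0.9, 0, 0, 0],
    [0, 0, 0, 0.9, 0, 0, 0],
    [0, 0, 0.4, 0.8, 0, 0, 0],
    [0, 0.1, 0.8, 0.4, 0, 0, 0],
    [0, 0.1, 1, 0, 0, 0, 0],
    [0, 0.1, 1, 0, 0, 0, 0],
    [0, 0.1, 1, 0, 0, 0, 0]
  ]
}}

```text
time_s: 13.85
eef_pos: [0.4871, 0.0903, 0.1815]
tool_rot: [0.757, 0.653, 0.0, 0.0]
contact_force: [0.7, -0.0, -0.4]
opening: 0.999
```

Call:
{"api": "jog_arm", "payload": {
  "increments": [
    [0, 0.1, 1, 0, 0, 0, 0],
    [0, 0.1, 1, 0, 0, 0, 0],
    [0, 0.1, 1, 0, 0, 0, 0],
    [0, 0, 1, 0, 0, 0, 0],
    [0, 0, 1, 0, 0, 0, 0],
    [0, 0, 0.8, 0, 0, 0, 0],
    [0, 0, 0.5, 0, 0, 0, 0],
    [0, 0, 0.3, 0, 0, 0, 0]
  ]
}}

```text
time_s: 14.65
eef_pos: [0.4985, 0.3547, 0.181]
tool_rot: [0.757, 0.654, -0.0, -0.0]
contact_force: [-0.5, -0.8, -0.5]
opening: 1.001
```

Call:
{"api": "jog_arm", "payload": {
  "increments": [
    [0, 0, 0, 0, 0, 0, 0],
    [0, 0, 0, 0, 0, 0, 0]
  ]
}}

```text
time_s: 14.85
eef_pos: [0.4993, 0.3518, 0.1811]
tool_rot: [0.758, 0.653, -0.0, 0.0]
contact_force: [0.1, -0.4, -0.6]
opening: 0.998
```

```bash
python3 - <<'E'
from h import *
print(robot.sense()['eef_pos'])
p=cam('wrist');shot('wrist','w4.png');shot('top','t4.png');
print(p['origin'],robot.sense()['eef_pos'])
for X in [(.4995,.356,.113),(.548,.2967,.052),(.4846,.2555,.013),(.499,.356,.013)]: print(np.round(proj(p,X)))
E
```

```text
[0.4993061  0.35184383 0.18105789]
[0.51059001 0.42140773 0.32271181] [0.49955714 0.35147638 0.18123947]
[250. 200.]
[315. 235.]
[251. 264.]
[250. 169.]
```

View pics/w4.png

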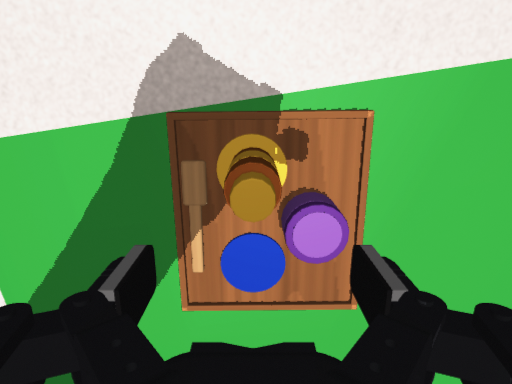

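View pics/t4.png

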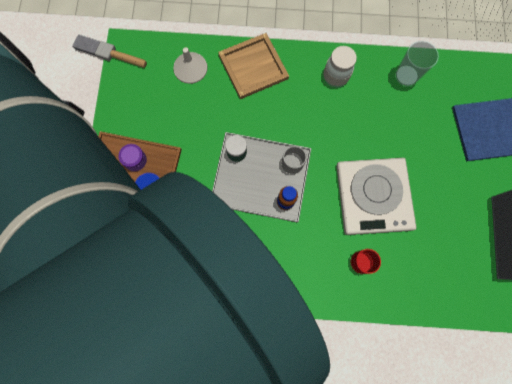

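Call:
{"api": "jog_arm", "payload": {
  "increments": [
    [0, 0.02, 0.13, -0.6, 0, 0, 0],
    [0, 0, 0, -0.8, 0, 0, 0],
    [0, 0, 0, -0.8, 0, 0, 0],
    [0, 0, 0, -0.6, 0, 0, 0],
    [0, 0, 0, -0.3, 0, 0, 0],
    [0, 0, 0, -0.15, 0, 0, 0],
    [0, 0, 0, 0, 0, 0, 0],
    [0, 0, 0, 0, 0, 0, 0]
  ]
}}

```text
time_s: 15.75
eef_pos: [0.5005, 0.3583, 0.0524]
tool_rot: [0.757, 0.653, 0.001, 0.0]
contact_force: [0.4, -0.2, 0.0]
opening: 0.997
```

Call:
{"api": "jog_arm", "payload": {
  "increments": [
    [1, 0, 0, 0, 0, 0, 0],
    [1, 0, 0, 0, 0, 0, 0],
    [1, 0, 0, 0, 0, 0, 0],
    [1, 0, 0, 0, 0, 0, 0],
    [1, 0, 0, 0, 0, 0, 0],
    [1, 0, 0, 0, 0, 0, 0],
    [1, 0, 0, 0, 0, 0, 0],
    [1, 0, 0, 0, 0, 0, 0]
  ]
}}

```text
time_s: 16.55
eef_pos: [0.5001, 0.3582, 0.0519]
tool_rot: [0.757, 0.653, 0.0, 0.0]
contact_force: [-1.1, -0.8, 6.9]
opening: 0.511
```

Call:
{"api": "jog_arm", "payload": {
  "increments": [
    [1, 0, 0, 0.4, 0, 0, 0],
    [1, 0, 0, 0.8, 0, 0, 0],
    [1, 0, 0, 0.5, 0, 0, 0],
    [1, 0, -0.4, 0.1, 0, 0, 0],
    [1, -0.1, -0.8, 0, 0, 0, 0],
    [1, -0.1, -1, 0, 0, 0, 0],
    [1, -0.08, -1, 0, 0, 0, 0],
    [1, 0, -1, 0, 0, 0, 0]
  ]
}}

```text
time_s: 17.35
eef_pos: [0.4878, 0.1879, 0.1234]
tool_rot: [0.757, 0.653, -0.0, 0.0]
contact_force: [1.4, 0.2, -1.7]
opening: 0.507
```

Call:
{"api": "jog_arm", "payload": {
  "increments": [
    [1, 0, -1, 0, 0, 0, 0],
    [1, 0, -1, 0, 0, 0, 0],
    [1, 0, -0.8, -0.2, 0, 0, 0],
    [1, 0, -0.4, -0.4, 0, 0, 0],
    [1, 0, -0.1, -0.6, 0, 0, 0],
    [1, 0, 0, -0.4, 0, 0, 0],
    [1, 0, 0, -0.1, 0, 0, 0],
    [1, 0, 0, 0, 0, 0, 0]
  ]
}}

```text
time_s: 18.15
eef_pos: [0.4883, 0.058, 0.0553]
tool_rot: [0.757, 0.653, -0.0, -0.0]
contact_force: [-0.8, -0.0, -2.6]
opening: 0.509
```

Call:
{"api": "jog_arm", "payload": {
  "increments": [
    [1, 0, 0, -0.15, 0, 0, 0],
    [1, 0, 0, -0.1, 0, 0, 0],
    [1, 0, 0, -0.03, 0, 0, 0],
    [1, 0, 0, 0, 0, 0, 0],
    [1, 0, 0, -0.03, 0, 0, 0],
    [1, 0, 0, 0, 0, 0, 0],
    [1, 0, 0, 0, 0, 0, 0]
  ]
}}

```text
time_s: 18.85
eef_pos: [0.4887, 0.0581, 0.0429]
tool_rot: [0.757, 0.653, -0.0, -0.0]
contact_force: [-0.3, 0.3, -2.4]
opening: 0.508
```

Call:
{"api": "jog_arm", "payload": {
  "increments": [
    [1, 0, 0, -0.02, 0, 0, 0],
    [1, 0, 0, 0, 0, 0, 0],
    [1, 0, 0, 0, 0, 0, 0]
  ]
}}

```text
time_s: 19.15
eef_pos: [0.4888, 0.0581, 0.0428]
tool_rot: [0.757, 0.653, -0.0, 0.0]
contact_force: [-6.3, -1.5, 16.9]
opening: 0.506
```

Call:
{"api": "jog_arm", "payload": {
  "increments": [
    [1, 0, 0, 0.01, 0, 0, 0],
    [0.6, 0, 0, 0, 0, 0, 0],
    [0.4, 0, 0, 0, 0, 0, 0],
    [0, 0, 0, 0, 0, 0, 0],
    [0, 0, 0, 0, 0, 0, 0],
    [0, 0, 0, 0, 0, 0, 0]
  ]
}}

```text
time_s: 19.75
eef_pos: [0.4887, 0.0581, 0.0424]
tool_rot: [0.757, 0.653, -0.0, -0.0]
contact_force: [0.1, 0.8, -0.5]
opening: 0.999
```

Call:
{"api": "jog_arm", "payload": {
  "increments": [
    [0, 0, 0, 0.5, 0, 0, 0],
    [0, 0, 0, 0.9, 0, 0, 0],
    [0, 0, 0, 0.9, 0, 0, 0],
    [0, 0, 0.4, 0.8, 0, 0, 0],
    [0, 0.2, 0.8, 0.3, 0, 0, 0],
    [0, 0.3, 1, 0, 0, 0, 0],
    [0, 0.3, 1, 0, 0, 0, 0],
    [0, 0.3, 1, 0, 0, 0, 0]
  ]
}}

```text
time_s: 20.55
eef_pos: [0.533, 0.2275, 0.1786]
tool_rot: [0.757, 0.653, 0.0, 0.0]
contact_force: [0.4, 0.0, -0.5]
opening: 0.998
```

Call:
{"api": "jog_arm", "payload": {
  "increments": [
    [0, 0.3, 0.8, 0, 0, 0, 0],
    [0, 0.1, 0.6, 0, 0, 0, 0],
    [0, 0, 0.3, 0, 0, 0, 0],
    [0, 0, 0.1, 0, 0, 0, 0],
    [0, 0, 0, 0, 0, 0, 0],
    [0, 0, 0, 0, 0, 0, 0],
    [0, 0, 0, 0, 0, 0, 0]
  ]
}}

```text
time_s: 21.25
eef_pos: [0.549, 0.2968, 0.1786]
tool_rot: [0.758, 0.653, -0.0, 0.0]
contact_force: [0.7, -0.1, 1.0]
opening: 1.002
```

```bash
python3 - <<'E'
from h import *
print(robot.sense()['eef_pos'])
p=cam('wrist');shot('wrist','w5.png');shot('top','t5.png');shot('side','s5.png')
print(p['origin'],robot.sense()['eef_pos'])
for X in [(.548,.2967,.052),(.4846,.2555,.013),(.499,.356,.013)]: print(np.round(proj(p,X)))
E
```

```text
[0.54898855 0.29684706 0.17862834]
[0.56023051 0.36637043 0.32027738] [0.54885208 0.29744446 0.17858292]
[250. 184.]
[194. 223.]
[188. 119.]
```

View pics/w5.png

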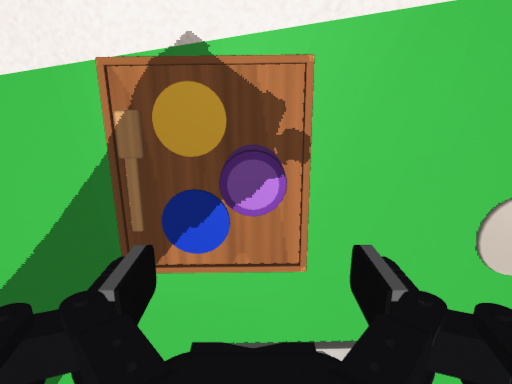

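View pics/s5.png

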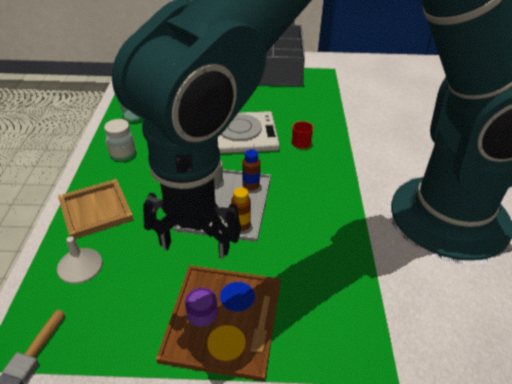

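Call:
{"api": "jog_arm", "payload": {
  "increments": [
    [0, 0.03, 0, -0.6, 0, 0, 0],
    [0, 0, 0, -0.9, 0, 0, 0],
    [0, 0, 0, -0.9, 0, 0, 0],
    [0, 0, 0, -0.7, 0, 0, 0],
    [0, 0, 0, -0.5, 0, 0, 0],
    [0, 0, 0, -0.3, 0, 0, 0],
    [0, 0, 0, -0.1, 0, 0, 0],
    [0, 0, 0, 0, 0, 0, 0]
  ]
}}

```text
time_s: 22.2
eef_pos: [0.5501, 0.2981, 0.0187]
tool_rot: [0.757, 0.653, 0.0, -0.0]
contact_force: [0.2, 0.2, 0.3]
opening: 1.001
```

Call:
{"api": "jog_arm", "payload": {
  "increments": [
    [1, 0, 0, 0, 0, 0, 0],
    [1, 0, 0, 0, 0, 0, 0],
    [1, 0, 0, 0, 0, 0, 0],
    [1, 0, 0, 0, 0, 0, 0],
    [1, 0, 0, 0, 0, 0, 0],
    [1, 0, 0, 0, 0, 0, 0],
    [1, 0, 0, 0, 0, 0, 0],
    [1, 0, 0, 0, 0, 0, 0]
  ]
}}

```text
time_s: 23.0
eef_pos: [0.5504, 0.2984, 0.0197]
tool_rot: [0.757, 0.653, 0.001, 0.0]
contact_force: [-3.4, -1.3, 8.0]
opening: 0.672
```

Call:
{"api": "jog_arm", "payload": {
  "increments": [
    [1, 0, 0, 0.4, 0, 0, 0],
    [1, 0, 0, 0.8, 0, 0, 0],
    [1, 0, 0, 0.9, 0, 0, 0],
    [1, 0, 0, 0.7, 0, 0, 0],
    [1, 0, -0.4, 0.2, 0, 0, 0],
    [1, 0, -0.8, 0, 0, 0, 0],
    [1, 0, -1, 0, 0, 0, 0],
    [1, 0, -1, 0, 0, 0, 0]
  ]
}}

```text
time_s: 23.8
eef_pos: [0.5498, 0.169, 0.1399]
tool_rot: [0.757, 0.653, 0.0, 0.0]
contact_force: [0.5, -0.6, -1.0]
opening: 0.669
```

Call:
{"api": "jog_arm", "payload": {
  "increments": [
    [1, 0, -1, 0, 0, 0, 0],
    [1, 0, -1, 0, 0, 0, 0],
    [1, 0, -1, 0, 0, 0, 0],
    [1, 0, -1, 0, 0, 0, 0],
    [1, -0.2, -1, 0, 0, 0, 0],
    [1, -0.2, -1, 0, 0, 0, 0],
    [1, -0.2, -1, 0, 0, 0, 0],
    [1, -0.2, -1, 0, 0, 0, 0]
  ]
}}

```text
time_s: 24.6
eef_pos: [0.5175, -0.1514, 0.1399]
tool_rot: [0.757, 0.653, 0.0, 0.001]
contact_force: [0.9, 1.0, -1.0]
opening: 0.668
```

Call:
{"api": "jog_arm", "payload": {
  "increments": [
    [1, -0.18, -1, 0, 0, 0, 0],
    [1, 0, -1, 0, 0, 0, 0],
    [1, 0, -0.8, 0, 0, 0, 0],
    [1, 0, -0.5, 0, 0, 0, 0],
    [1, 0, -0.3, 0, 0, 0, 0],
    [1, 0, 0, -0.3, 0, 0, 0],
    [1, 0, 0, 0, 0, 0, 0],
    [1, 0, 0, 0, 0, 0, 0]
  ]
}}

```text
time_s: 25.4
eef_pos: [0.5108, -0.2922, 0.1262]
tool_rot: [0.757, 0.654, 0.0, -0.001]
contact_force: [0.1, -0.4, -1.1]
opening: 0.669
```

```bash
python3 - <<'E'
from h import *
print(robot.sense()['eef_pos'])
p=cam('wrist');shot('wrist','w6.png');shot('top','t6.png');shot('side','s6.png')
print(p['origin'],robot.sense()['eef_pos'])
np.save('p6.npy',p,allow_pickle=True)
for X in [(.511,-.2945,.034)]: print(np.round(proj(p,X)))
E
```

```text
[ 0.51079757 -0.29220954  0.12617294]
[ 0.52194702 -0.22284625  0.26793026] [ 0.51105293 -0.2930231   0.1267427 ]
[252. 199.]
```

View pics/w6.png

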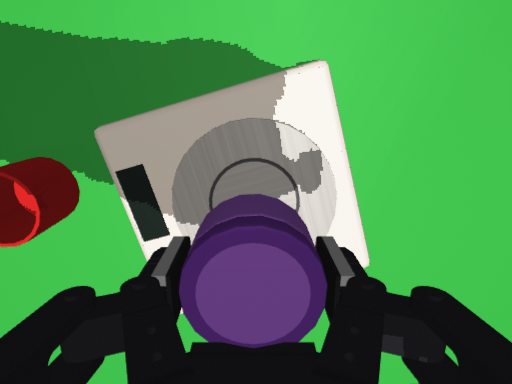

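View pics/s6.png

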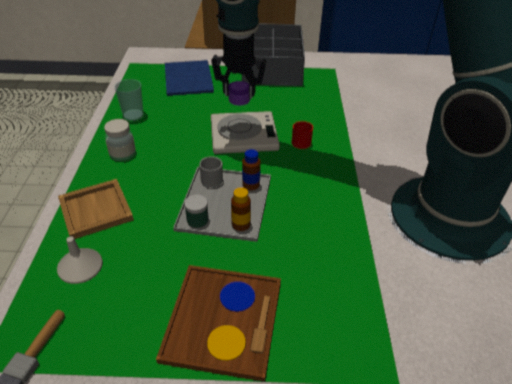

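Call:
{"api": "jog_arm", "payload": {
  "increments": [
    [1, 0.02, 0, -0.4, 0, 0, 0],
    [1, 0, 0, -0.6, 0, 0, 0],
    [1, 0, 0, -0.5, 0, 0, 0],
    [1, 0, 0, -0.25, 0, 0, 0],
    [1, 0, 0, -0.1, 0, 0, 0],
    [1, 0, 0, 0, 0, 0, 0],
    [1, 0, 0, 0, 0, 0, 0]
  ]
}}

```text
time_s: 26.25
eef_pos: [0.5119, -0.294, 0.0531]
tool_rot: [0.757, 0.653, 0.0, 0.0]
contact_force: [1.3, -0.8, -1.2]
opening: 0.67
```

Call:
{"api": "jog_arm", "payload": {
  "increments": [
    [1, 0, 0, -0.12, 0, 0, 0],
    [1, 0, 0, -0.08, 0, 0, 0],
    [1, 0, 0, -0.03, 0, 0, 0],
    [1, 0, 0, 0, 0, 0, 0],
    [1, 0, 0, 0, 0, 0, 0]
  ]
}}

```text
time_s: 26.75
eef_pos: [0.5115, -0.294, 0.0437]
tool_rot: [0.757, 0.653, -0.0, 0.0]
contact_force: [-4.2, 1.5, 8.2]
opening: 0.667
```

Touching. Before releasing, I'll check the camera views for centring.

```bash
python3 - <<'E'
from h import *
a=shot('top','t7.png');b=shot('side','s7.png')
k=lambda im,x,y,w,h: cv2.resize(cv2.cvtColor(im,cv2.COLOR_RGB2BGR)[y:y+h,x:x+w],None,fx=4,fy=4,interpolation=cv2.INTER_CUBIC)
cv2.imwrite('pics/c7.png',np.hstack([k(a,330,145,95,95),k(b,195,75,95,95)]))
E
```

```text
(no output)
```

View pics/c7.png

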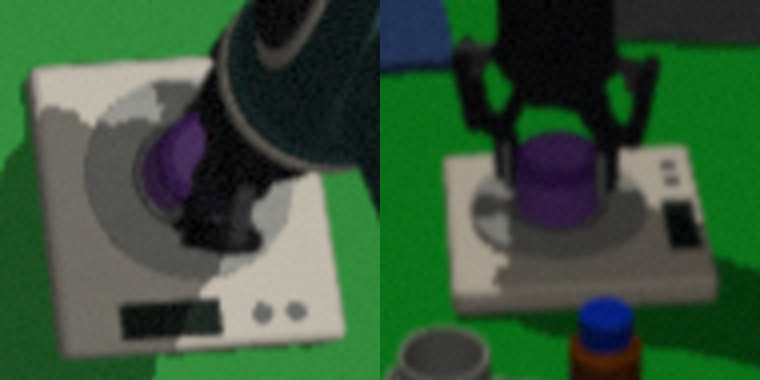

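Call:
{"api": "jog_arm", "payload": {
  "increments": [
    [1, 0, 0, 0, 0, 0, 0],
    [0.4, 0, 0, 0, 0, 0, 0],
    [0.2, 0, 0, 0, 0, 0, 0],
    [0, 0, 0, 0, 0, 0, 0],
    [0, 0, 0, 0, 0, 0, 0],
    [0, 0, 0, 0, 0, 0, 0]
  ]
}}

```text
time_s: 27.45
eef_pos: [0.5115, -0.2939, 0.0432]
tool_rot: [0.757, 0.653, -0.0, -0.0]
contact_force: [-0.2, -0.8, -1.2]
opening: 0.999
```

Call:
{"api": "jog_arm", "payload": {
  "increments": [
    [0, 0, 0, 0.5, 0, 0, 0],
    [0, 0, 0, 0.9, 0, 0, 0],
    [0, 0, 0, 0.9, 0, 0, 0],
    [0, 0, 0.4, 0.7, 0, 0, 0],
    [0, -0.1, 0.8, 0.4, 0, 0, 0],
    [0, -0.3, 1, 0, 0, 0, 0],
    [0, -0.3, 1, 0, 0, 0, 0],
    [0, -0.3, 1, 0, 0, 0, 0]
  ]
}}

```text
time_s: 28.25
eef_pos: [0.4708, -0.1245, 0.1794]
tool_rot: [0.757, 0.653, -0.0, 0.0]
contact_force: [0.4, 1.1, 0.9]
opening: 1.002
```

Call:
{"api": "jog_arm", "payload": {
  "increments": [
    [0, 0, 0.7, 0, 0, 0, 0],
    [0, 0, 0.4, 0, 0, 0, 0],
    [0, 0, 0.1, 0, 0, 0, 0],
    [0, 0, 0, 0, 0, 0, 0],
    [0, 0, 0, 0, 0, 0, 0]
  ]
}}

```text
time_s: 28.75
eef_pos: [0.4715, -0.0789, 0.1792]
tool_rot: [0.758, 0.653, -0.0, -0.0]
contact_force: [-0.0, -0.2, 0.2]
opening: 0.999
```

```bash
python3 - <<'E'
from h import *
print(robot.sense()['eef_pos'])
p=cam('wrist');shot('wrist','w8.png');a=shot('top','t8.png');b=shot('side','s8.png')
print(robot.sense()['eef_pos'],proj(p,(.4712,-.0795,.104)))
k=lambda im,x,y,w,h: cv2.resize(cv2.cvtColor(im,cv2.COLOR_RGB2BGR)[y:y+h,x:x+w],None,fx=4,fy=4,interpolation=cv2.INTER_CUBIC)
cv2.imwrite('pics/c8.png',np.hstack([k(a,330,145,95,95),k(b,195,75,95,95)]))
E
```

```text
[ 0.47150866 -0.07893702  0.17916463]
[ 0.47145033 -0.0787643   0.17913499] (np.float64(250.76948538372324), np.float64(203.5753917812965))
```

View pics/w8.png

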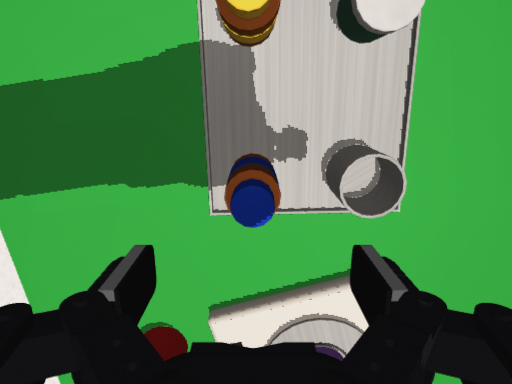

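View pics/c8.png

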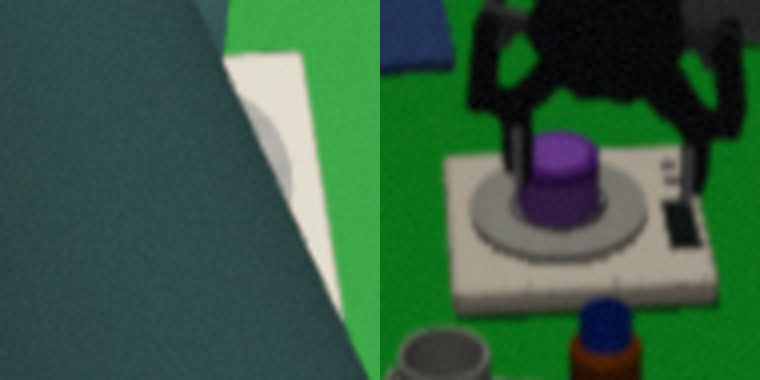

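Call:
{"api": "jog_arm", "payload": {
  "increments": [
    [0, 0, 0, -0.6, 0, 0, 0],
    [0, 0, 0, -0.9, 0, 0, 0],
    [0, 0, 0, -0.9, 0, 0, 0],
    [0, 0, 0, -0.6, 0, 0, 0],
    [0, 0, 0, -0.3, 0, 0, 0],
    [0, 0, 0, -0.13, 0, 0, 0],
    [0, 0, 0, 0, 0, 0, 0],
    [0, 0, 0, 0, 0, 0, 0]
  ]
}}

```text
time_s: 29.7
eef_pos: [0.4721, -0.0781, 0.043]
tool_rot: [0.757, 0.653, 0.0, 0.001]
contact_force: [0.9, 0.2, 0.4]
opening: 0.997
```

Call:
{"api": "jog_arm", "payload": {
  "increments": [
    [1, 0, 0, 0, 0, 0, 0],
    [1, 0, 0, 0, 0, 0, 0],
    [1, 0, 0, 0, 0, 0, 0],
    [1, 0, 0, 0, 0, 0, 0],
    [1, 0, 0, 0, 0, 0, 0],
    [1, 0, 0, 0, 0, 0, 0],
    [1, 0, 0, 0, 0, 0, 0],
    [1, 0, 0, 0, 0, 0, 0]
  ]
}}

```text
time_s: 30.5
eef_pos: [0.4717, -0.078, 0.0426]
tool_rot: [0.757, 0.653, 0.0, 0.0]
contact_force: [-3.2, 0.0, 9.3]
opening: 0.508
```

Call:
{"api": "jog_arm", "payload": {
  "increments": [
    [1, 0, 0, 0.4, 0, 0, 0],
    [1, 0, 0, 0.8, 0, 0, 0],
    [1, 0, 0, 0.9, 0, 0, 0],
    [1, 0, 0, 0.8, 0, 0, 0],
    [1, 0, 0.4, 0.2, 0, 0, 0],
    [1, 0.1, 0.8, 0, 0, 0, 0],
    [1, 0.1, 1, 0, 0, 0, 0],
    [1, 0.13, 1, 0, 0, 0, 0]
  ]
}}

```text
time_s: 31.3
eef_pos: [0.4841, 0.0517, 0.1657]
tool_rot: [0.758, 0.653, -0.0, -0.0]
contact_force: [1.3, 0.4, -1.9]
opening: 0.508
```

Call:
{"api": "jog_arm", "payload": {
  "increments": [
    [1, 0, 1, 0, 0, 0, 0],
    [1, 0, 1, 0, 0, 0, 0],
    [1, 0, 1, 0, 0, 0, 0],
    [1, 0, 1, 0, 0, 0, 0],
    [1, 0, 0.7, -0.3, 0, 0, 0],
    [1, 0, 0.4, -0.6, 0, 0, 0],
    [1, 0, 0.1, -0.6, 0, 0, 0],
    [1, 0, 0, -0.3, 0, 0, 0]
  ]
}}

```text
time_s: 32.1
eef_pos: [0.4829, 0.2589, 0.0916]
tool_rot: [0.757, 0.654, -0.001, -0.001]
contact_force: [1.0, 0.1, -2.0]
opening: 0.505
```

Call:
{"api": "jog_arm", "payload": {
  "increments": [
    [1, 0, 0, 0, 0, 0, 0],
    [1, 0, 0, 0, 0, 0, 0]
  ]
}}

```text
time_s: 32.3
eef_pos: [0.4848, 0.2579, 0.0945]
tool_rot: [0.757, 0.653, -0.0, -0.0]
contact_force: [-0.9, -0.5, -1.9]
opening: 0.506
```

Call:
{"api": "jog_arm", "payload": {
  "increments": [
    [1, 0, 0, -0.3, 0, 0, 0],
    [1, 0, 0, -0.4, 0, 0, 0],
    [1, 0, 0, -0.2, 0, 0, 0],
    [1, 0, 0, 0, 0, 0, 0],
    [1, 0, 0, 0, 0, 0, 0]
  ]
}}

```text
time_s: 32.8
eef_pos: [0.4846, 0.2582, 0.0579]
tool_rot: [0.757, 0.653, -0.0, -0.0]
contact_force: [0.0, -0.0, -2.5]
opening: 0.508
```

```bash
python3 - <<'E'
from h import *
a=shot('wrist','w9.png');b=shot('side','s9.png');print(robot.sense()['eef_pos'])
k=lambda im,x,y,w,h,f: cv2.resize(cv2.cvtColor(im,cv2.COLOR_RGB2BGR)[y:y+h,x:x+w],None,fx=f,fy=f,interpolation=cv2.INTER_CUBIC)
cv2.imwrite('pics/c9.png',k(b,155,240,130,130,4.5))
E
```

```text
[0.48488261 0.2583262  0.0584306 ]
```

View pics/w9.png

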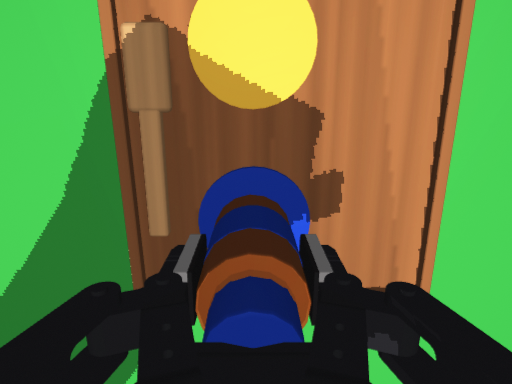

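View pics/c9.png

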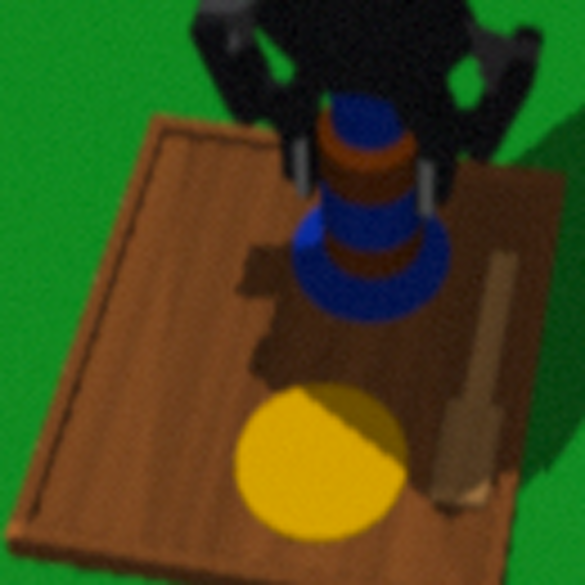

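```bash
cat > ov.py <<'E'
from h import *
def ov(src,n,circs,x,y,w,h,f,out):
    p=cam(n) if isinstance(n,str) else n
    im=cv2.imread('pics/'+src)
    im=cv2.resize(im[y:y+h,x:x+w],None,fx=f,fy=f,interpolation=cv2.INTER_CUBIC)
    t=np.linspace(0,2*np.pi,73)
    for cx,cy,z,r,col in circs:
        P=[((u+.5-x)*f-.5,(v+.5-y)*f-.5) for u,v in (proj(p,(cx+r*np.cos(a),cy+r*np.sin(a),z)) for a in t)]
        cv2.polylines(im,[np.int32(np.round(np.array(P)*8))],True,col,1,cv2.LINE_AA,3)
    cv2.imwrite('pics/'+out,im); return im
E
python3 - <<'E'
from ov import *
W=(255,255,255)
a=ov('s9.png','side',[(.4846,.2555,.013,.034,W),(.4985,.3563,.013,.034,W),(.4835,.2558,.0195,.022,(0,255,0)),(.4835,.2558,.1195,.016,(0,255,0))],195,245,75,115,5,'o9.png')
b=ov('side0.png','side',[(.4846,.2555,.013,.034,W),(.4985,.3563,.013,.034,W),(.482,.2558,.013,.022,(0,255,0)),(.482,.2558,.113,.016,(0,255,0)),(.4985,.356,.013,.022,(0,255,0)),(.4985,.356,.113,.016,(0,255,0))],195,245,75,115,5,'o0.png')
cv2.imwrite('pics/o.png',np.hstack([a,b]))
E
```

```text
(no output)
```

View pics/o.png

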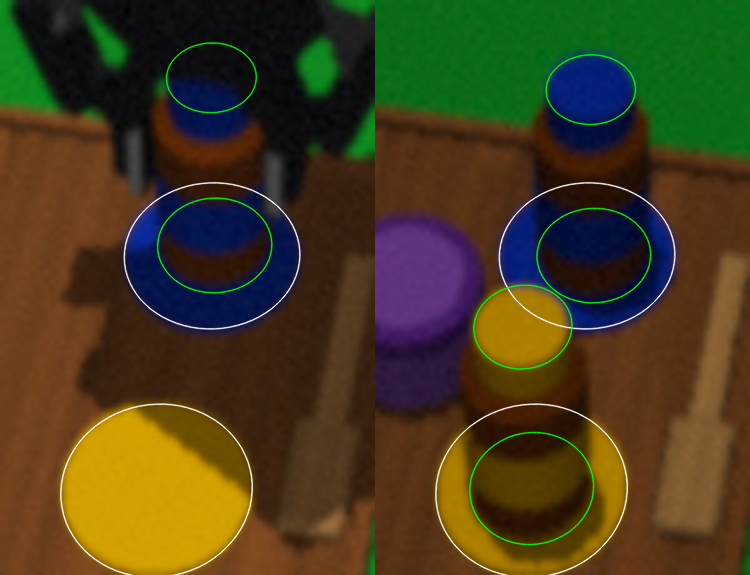

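Call:
{"api": "jog_arm", "payload": {
  "increments": [
    [1, 0, 0, -0.1, 0, 0, 0],
    [1, 0, 0, -0.06, 0, 0, 0],
    [1, 0, 0, 0, 0, 0, 0],
    [1, 0, 0, 0, 0, 0, 0]
  ]
}}

```text
time_s: 33.3
eef_pos: [0.4848, 0.2582, 0.0517]
tool_rot: [0.757, 0.653, 0.0, -0.0]
contact_force: [0.6, 0.3, -1.9]
opening: 0.505
```

Call:
{"api": "jog_arm", "payload": {
  "increments": [
    [1, 0, 0, -0.02, 0, 0, 0],
    [1, 0, 0, 0, 0, 0, 0],
    [1, 0, 0, 0, 0, 0, 0]
  ]
}}

```text
time_s: 33.6
eef_pos: [0.4848, 0.2583, 0.0516]
tool_rot: [0.757, 0.653, 0.0, 0.0]
contact_force: [-5.4, -3.1, 15.7]
opening: 0.507
```

Seated on the blue pad; release, lift, and return to yellow at (0.4888, 0.058).

Call:
{"api": "jog_arm", "payload": {
  "increments": [
    [1, 0, 0, 0.01, 0, 0, 0],
    [0.6, 0, 0, 0, 0, 0, 0],
    [0.4, 0, 0, 0, 0, 0, 0],
    [0, 0, 0, 0, 0, 0, 0],
    [0, 0, 0, 0, 0, 0, 0],
    [0, 0, 0, 0, 0, 0, 0]
  ]
}}

```text
time_s: 34.2
eef_pos: [0.4847, 0.2581, 0.0512]
tool_rot: [0.757, 0.653, -0.0, -0.0]
contact_force: [1.0, 0.7, -0.1]
opening: 1.0
```

Call:
{"api": "jog_arm", "payload": {
  "increments": [
    [0, 0, 0, 0.5, 0, 0, 0],
    [0, 0, 0, 0.9, 0, 0, 0],
    [0, 0, 0, 0.9, 0, 0, 0],
    [0, 0, -0.4, 0.7, 0, 0, 0],
    [0, 0, -0.9, 0.2, 0, 0, 0],
    [0, 0, -1, 0, 0, 0, 0],
    [0, 0, -1, 0, 0, 0, 0],
    [0, 0, -0.8, 0, 0, 0, 0]
  ]
}}

```text
time_s: 35.0
eef_pos: [0.4845, 0.0918, 0.1793]
tool_rot: [0.758, 0.653, -0.0, 0.0]
contact_force: [0.5, 0.4, 0.1]
opening: 1.001
```

Call:
{"api": "jog_arm", "payload": {
  "increments": [
    [0, 0.1, -0.6, 0, 0, 0, 0],
    [0, 0, -0.25, 0, 0, 0, 0],
    [0, 0, -0.05, 0, 0, 0, 0],
    [0, 0, 0, 0, 0, 0, 0],
    [0, 0, 0, 0, 0, 0, 0]
  ]
}}

```text
time_s: 35.5
eef_pos: [0.4886, 0.0594, 0.1793]
tool_rot: [0.757, 0.654, 0.0, -0.0]
contact_force: [-0.1, 1.1, -0.0]
opening: 1.004
```

```bash
python3 - <<'E'
from ov import *
print(robot.sense()['eef_pos'])
p=cam('wrist');shot('wrist','w10.png');a=shot('top','t10.png');b=shot('side','s10.png')
print(robot.sense()['eef_pos'],proj(p,(.4888,.0581,.104)))
W=(255,255,255);G=(0,255,0)
C=[(.4846,.2555,.013,.034,W),(.4985,.3563,.013,.034,W),(.4845,.2558,.013,.022,G),(.4845,.2558,.113,.016,G)]
o=ov('s10.png','side',C,195,245,75,115,5,'o10.png')
o=np.vstack([o,np.zeros((0,375,3),np.uint8)])
t=ov('t10.png','top',C,85,130,80,115,5,'o10t.png')
cv2.imwrite('pics/o10.png',np.hstack([o,t]))
E
```

```text
[0.4885554  0.05940075 0.17927923]
[0.48861769 0.05901937 0.17925212] (np.float64(251.69566594272894), np.float64(204.4890939980081))
```

View pics/w10.png

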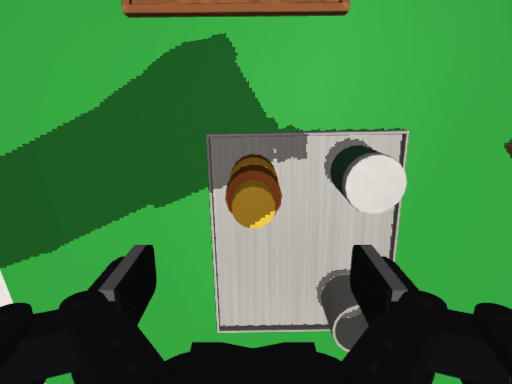

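View pics/o10.png

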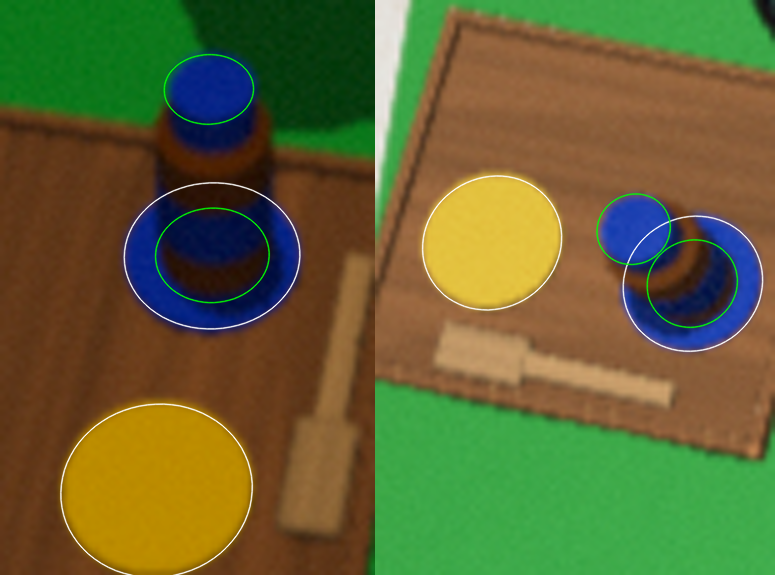

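Call:
{"api": "jog_arm", "payload": {
  "increments": [
    [0, 0, -0.02, -0.6, 0, 0, 0],
    [0, 0, 0, -0.9, 0, 0, 0],
    [0, 0, 0, -0.9, 0, 0, 0],
    [0, 0, 0, -0.6, 0, 0, 0],
    [0, 0, 0, -0.3, 0, 0, 0],
    [0, 0, 0, -0.1, 0, 0, 0],
    [0, 0, 0, 0, 0, 0, 0],
    [0, 0, 0, 0, 0, 0, 0]
  ]
}}

```text
time_s: 36.45
eef_pos: [0.4894, 0.0575, 0.0443]
tool_rot: [0.757, 0.653, 0.001, 0.0]
contact_force: [0.3, 0.0, 0.6]
opening: 1.0
```

Call:
{"api": "jog_arm", "payload": {
  "increments": [
    [1, 0, 0, 0, 0, 0, 0],
    [1, 0, 0, 0, 0, 0, 0],
    [1, 0, 0, 0, 0, 0, 0],
    [1, 0, 0, 0, 0, 0, 0],
    [1, 0, 0, 0, 0, 0, 0],
    [1, 0, 0, 0, 0, 0, 0],
    [1, 0, 0, 0, 0, 0, 0],
    [1, 0, 0, 0, 0, 0, 0]
  ]
}}

```text
time_s: 37.25
eef_pos: [0.4889, 0.0573, 0.0437]
tool_rot: [0.757, 0.653, 0.0, 0.0]
contact_force: [-2.8, -1.3, 9.4]
opening: 0.507
```

Call:
{"api": "jog_arm", "payload": {
  "increments": [
    [1, 0, 0, 0.4, 0, 0, 0],
    [1, 0, 0, 0.9, 0, 0, 0],
    [1, 0, 0, 0.9, 0, 0, 0],
    [1, 0, 0, 0.8, 0, 0, 0],
    [1, 0, 0.4, 0.2, 0, 0, 0],
    [1, 0.1, 0.8, 0, 0, 0, 0],
    [1, 0.1, 1, 0, 0, 0, 0],
    [1, 0.07, 1, 0, 0, 0, 0]
  ]
}}

```text
time_s: 38.05
eef_pos: [0.4991, 0.1869, 0.1706]
tool_rot: [0.758, 0.653, -0.0, -0.0]
contact_force: [0.7, 0.1, -2.6]
opening: 0.506
```

Call:
{"api": "jog_arm", "payload": {
  "increments": [
    [1, 0, 1, 0, 0, 0, 0],
    [1, 0, 1, 0, 0, 0, 0],
    [1, 0, 1, 0, 0, 0, 0],
    [1, 0, 0.8, 0, 0, 0, 0],
    [1, 0, 0.4, 0, 0, 0, 0],
    [1, 0, 0.1, -0.3, 0, 0, 0],
    [1, 0, 0, -0.7, 0, 0, 0],
    [1, 0, 0, -0.7, 0, 0, 0]
  ]
}}

```text
time_s: 38.85
eef_pos: [0.4995, 0.3561, 0.1014]
tool_rot: [0.758, 0.653, -0.0, 0.0]
contact_force: [0.3, 0.1, -3.4]
opening: 0.508
```

Call:
{"api": "jog_arm", "payload": {
  "increments": [
    [1, 0, 0, -0.7, 0, 0, 0],
    [1, 0, 0, -0.4, 0, 0, 0],
    [1, 0, 0, 0, 0, 0, 0],
    [1, 0, 0, 0, 0, 0, 0]
  ]
}}

```text
time_s: 39.25
eef_pos: [0.4997, 0.3572, 0.0597]
tool_rot: [0.757, 0.653, 0.0, -0.0]
contact_force: [-0.0, 1.2, -2.5]
opening: 0.507
```

Call:
{"api": "jog_arm", "payload": {
  "increments": [
    [1, 0, 0, -0.1, 0, 0, 0],
    [1, 0, 0, -0.07, 0, 0, 0],
    [1, 0, 0, 0, 0, 0, 0],
    [1, 0, 0, 0, 0, 0, 0]
  ]
}}

```text
time_s: 39.65
eef_pos: [0.4997, 0.3574, 0.0528]
tool_rot: [0.757, 0.653, 0.0, 0.0]
contact_force: [-0.5, -0.4, -0.4]
opening: 0.503
```

Call:
{"api": "jog_arm", "payload": {
  "increments": [
    [1, 0, 0, -0.02, 0, 0, 0],
    [1, 0, 0, 0, 0, 0, 0],
    [1, 0, 0, 0, 0, 0, 0]
  ]
}}

```text
time_s: 39.95
eef_pos: [0.4998, 0.3576, 0.0528]
tool_rot: [0.757, 0.653, 0.0, 0.0]
contact_force: [-3.3, -3.4, 14.1]
opening: 0.508
```

Seated. Release, lift and withdraw to a clear spot where both fixed cameras see everything.

Call:
{"api": "jog_arm", "payload": {
  "increments": [
    [1, 0, 0, 0.01, 0, 0, 0],
    [0.6, 0, 0, 0, 0, 0, 0],
    [0.4, 0, 0, 0, 0, 0, 0],
    [0, 0, 0, 0, 0, 0, 0],
    [0, 0, 0, 0, 0, 0, 0],
    [0, 0, 0, 0, 0, 0, 0]
  ]
}}

```text
time_s: 40.55
eef_pos: [0.4994, 0.3573, 0.052]
tool_rot: [0.757, 0.653, -0.0, -0.0]
contact_force: [-0.4, -0.9, -0.3]
opening: 1.0
```

Call:
{"api": "jog_arm", "payload": {
  "increments": [
    [0, 0, 0, 0.5, 0, 0, 0],
    [0, 0, 0, 0.9, 0, 0, 0],
    [0, 0, 0, 0.9, 0, 0, 0],
    [0, 0, -0.4, 0.9, 0, 0, 0],
    [0, 0, -0.9, 0.9, 0, 0, 0],
    [0, 0, -1, 0.5, 0, 0, 0],
    [0, 0, -1, 0, 0, 0, 0],
    [0, 0, -1, 0, 0, 0, 0]
  ]
}}

```text
time_s: 41.35
eef_pos: [0.4995, 0.1845, 0.236]
tool_rot: [0.757, 0.653, 0.0, 0.0]
contact_force: [0.4, 0.7, -0.3]
opening: 1.0
```

Call:
{"api": "jog_arm", "payload": {
  "increments": [
    [0, 0, -1, 0, 0, 0, 0],
    [0, 0, -1, 0, 0, 0, 0],
    [0, 0, -0.8, 0, 0, 0, 0],
    [0, 0, -0.4, 0, 0, 0, 0],
    [0, 0, 0, 0, 0, 0, 0],
    [0, 0, 0, 0, 0, 0, 0]
  ]
}}

```text
time_s: 41.95
eef_pos: [0.4995, 0.0584, 0.2355]
tool_rot: [0.757, 0.653, 0.0, -0.0]
contact_force: [0.2, 0.8, -0.0]
opening: 0.998
```

```bash
python3 - <<'E'
from ov import *
print(robot.sense()['eef_pos'])
shot('top','t11.png');shot('side','s11.png')
W=(255,255,255);G=(0,255,0)
C=[(.4846,.2555,.013,.034,W),(.4985,.3563,.013,.034,W),(.4845,.2555,.013,.022,G),(.4845,.2555,.113,.016,G),(.499,.3563,.013,.022,G),(.499,.3563,.113,.016,G),(.511,-.2955,.034,.034,W),(.511,-.2955,.076,.029,G)]
o=ov('s11.png','side',C,195,245,75,115,5,'x.png')
t=ov('t11.png','top',C,85,130,80,115,5,'x.png')
cv2.imwrite('pics/o11.png',np.hstack([o,t]))
o=ov('s11.png','side',C,195,85,95,95,4,'x.png')
t=ov('t11.png','top',C,330,145,95,95,4,'x.png')
cv2.imwrite('pics/o12.png',np.hstack([o,t]))
E
```

```text
[0.49945962 0.05835581 0.2355202 ]
```

View pics/o11.png

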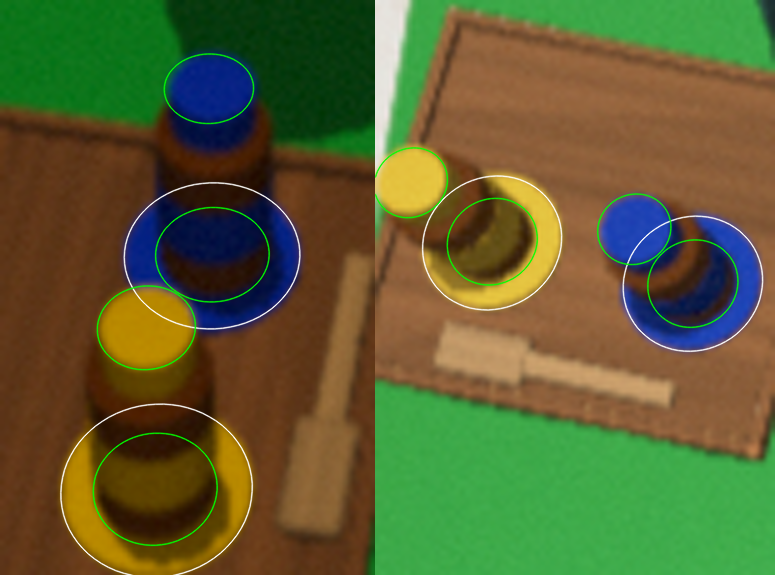

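View pics/o12.png

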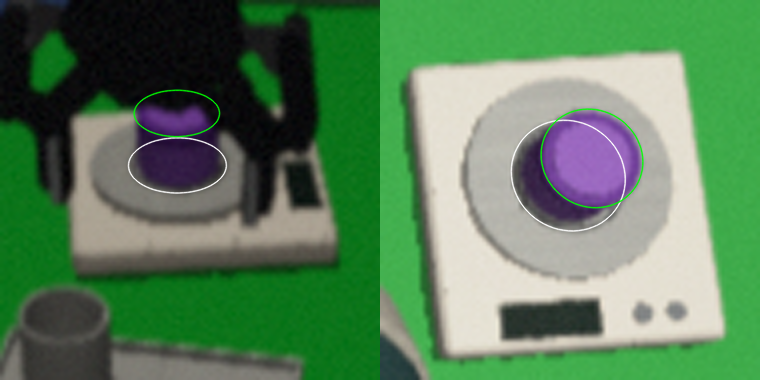

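View pics/s11.png

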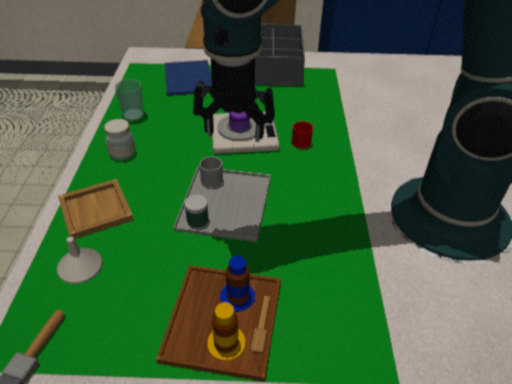

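View pics/t11.png

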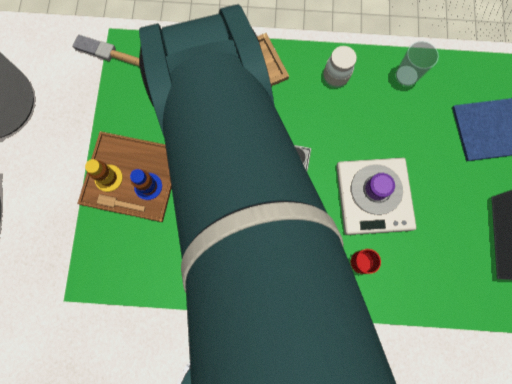

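```bash
python3 - <<'E'
from h import *
print(robot.finish_job()); print(robot.sense()['time_s'])
E
```

```text
the job is handed in; nothing more can be done
None
the job is handed in; nothing more can be done
```

The job is done and handed in at about 42 s. The steel cup, the blue bottle and the yellow bottle went to the three free corners of the side tray. While all three stood there, I set the lilac jar on the scale's pan. Then each bottle went back to the pad of its own colour. The green tin was not touched, and the cup stays on the side tray.

**Final checks:** I laid the expected outlines over the last top and side pictures.
- **Bottles:** both upright, within about 2 mm of their pad centres.
- **Jar:** within about 2–3 mm of the pan's ring centre. In the side view the gripper hid part of it.
- **Cup and tin:** both stood on the side tray in the side view. The arm hid them in the last top view.
- **Robot:** gripper open and clear of everything, about 0.23 m up. The highest contact force I read after a move was about 30 N, while setting the cup down. Forces during the moves themselves were not read.

**Disagreement:** the wrist camera placed things about 2 mm further in +x than the fixed cameras did. Side-view estimates of the pan differed from the top view by up to 10 mm while the cup hid it. I placed the jar using the top and wrist views, and the bottles by the measured grasp positions plus the fixed cameras' pad positions.

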